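# Take a reading, then hold the drying box open

## Task

Check the drying box before it is opened: with the lid still shut, pick up the infrared thermometer and point it squarely at the middle of the round black plate on the box's side from about 12 cm away, keep it still there for two seconds, then lay it back flat on the rubber mat and let go. Then lift the lid by the middle of its bar to 45 degrees and keep holding it there by the bar: the lid falls shut on its own, so finish while holding it, for a workmate to reach in. Leave everything else on the bench where it is.

Things in the scene. Friction and masses are not known exactly. Their poses are not given: they have to be found in the camera images.
- drybox: Fixed drying box of grey sheet steel, on the bench to the robot's right: 200 mm deep (its x), 220 wide (its y), 132 tall with the lid shut. Origin: centre of its underside. z up, x from its front to its hinge side (roughly away from the robot), y towards its left side, which faces the mat. Its yaw varies a little.
- sight (a point): Centre of the face of the round black sight plate (60 mm across, standing 3 mm proud) on the box's left (+y) side, 75 mm above the bench. Axes as those of the box: the plate faces the box's +y. (The small steel plate beside it is rectangular: not this one.)
- lid (a joint): Opening angle of the box's lid, rad: 0 shut (level), 0.785 is 45 degrees, stop at 1.7. The lid (about 0.6 kg with its bar, 12 mm thick) swings freely and falls shut by its own weight; it takes about 2 to 4 N upward at the bar to hold.
- lid_hinge (a point): Middle of the lid's hinge axis, on the far (+x) rim of the box, 126 mm above the bench; the axis runs along the box's y.
- lid_bar (a point): The lid's handle: round wooden bar, 14 mm thick, 120 mm long, along the box's y, on two thin side arms in front of the lid's near edge; the 46 mm gap between bar and lid is open above and below. Origin: middle of the bar, 255 mm from the hinge axis, level with it when shut (126 mm above the bench). Pinched front and back by a vertical gripper, it turns between the fingers.
- mat: Fixed black rubber mat, 220 x 220 x 5 mm, on the bench to the robot's left. Origin: centre of its underside; axes roughly those of the world.
- thermo: Pistol-shaped infrared thermometer, 0.24 kg, lying on its side on the mat: grey barrel 130 mm long with its round steel nose, 40 mm wide, 40 tall; hand grip at the rear, sticking out 110 mm to body -y. Origin: middle of the barrel, on its underside; x along the barrel to the nose, z up. The barrel's flat sides (y +20 and -20 mm) are free from x -5 to +35 mm. Balance point about x -14, y -14.
- nose (a point): Centre of the thermometer's nose, where the beam leaves along its x: body x 65, y 0, z 20 mm; axes as those of the thermometer.
- jar: Bystander, not needed: closed glass jar with a steel cap, 68 mm across, 90 mm tall. Origin at the centre of its underside; loose, to be left alone.
- flange: Bystander, not needed: turned dark steel flange, 84 mm across at the foot, 45 mm tall. Origin at the centre of its underside; loose, to be left alone.
- dish: Bystander, not needed: small round steel parts dish, 90 mm across, 30 mm tall. Origin at the centre of its underside; loose, to be left alone.
- spraycan: Bystander, not needed: white spray can, 66 mm across, 170 mm tall, standing. Origin at the centre of its underside; loose, to be left alone.
- bushing: Bystander, not needed: brass sleeve standing on end, 48 mm across, 34 mm tall, on the bench beside the drying box. Origin at the centre of its underside; loose, to be left alone.
- bracket: Bystander, not needed: L-shaped dark steel bracket, 70 x 35 mm, 40 mm tall, on the bench beside the drying box. Origin at the centre of its underside; loose, to be left alone.
- wrench: Bystander, not needed: steel spanner 180 mm long lying on the bench near the robot. Origin at the centre of its underside; loose, to be left alone.
There are look-alikes about, which are no part of the job. Leave any brown look-alike of the thermo alone.

How it is judged:
On the way, in this order (a step that is already met when the one before it is completed fails the run):
1. lid shut, the thermometer held in the gripper and still for a second, aimed at the sight plate: nose 5 to 20 cm from it, beam within 25 mm of its centre and within 15 degrees of square (x of sight in the frame of nose between 0.05 and 0.2 m and y of sight in the frame of nose between -0.025 and 0.025 m and z of sight in the frame of nose between -0.025 and 0.025 m and angle between the x axis of thermo and the y axis of drybox, either way round below 0.26 rad and linear speed of thermo below 0.03 m/s and angular speed of thermo below 0.15 rad/s and contact force between thermo and the fingers above 1 N and value of joint lid below 0.05 rad), for 1 s.
2. thermometer laid flat on the mat and let go, lid still shut (x of thermo in the frame of mat between -0.11 and 0.11 m and y of thermo in the frame of mat between -0.11 and 0.11 m and z of thermo in the frame of mat below 0.012 m and angle between thermo's own z axis and vertical below 0.12 rad and contact force between thermo and the fingers below 0.05 N and linear speed of thermo below 0.02 m/s and value of joint lid below 0.05 rad), for 0.2 s.
At the end, for the whole second after the job is handed in: The gripper's fingers hold the lid by its bar (more than 1 N, the grip point within 40 mm of its middle) at 45 degrees, give or take 6, at rest; the thermometer lies flat on the mat (its origin over the mat), released and at rest (x of thermo in the frame of mat between -0.11 and 0.11 m and y of thermo in the frame of mat between -0.11 and 0.11 m and z of thermo in the frame of mat below 0.012 m and angle between thermo's own z axis and vertical below 0.12 rad and contact force between thermo and the fingers below 0.05 N and linear speed of thermo below 0.02 m/s and value of joint lid between 0.68 and 0.89 rad and velocity of joint lid between -0.05 and 0.05 rad/s and contact force between drybox and the fingers above 1 N and distance between the grasp point and lid_bar below 0.04 m); the arm keeps its last pose, push and grip.
It fails at once if a bystander was moved more than 30 mm (distance of any of jar, flange, dish, spraycan, bushing, bracket, wrench from where it was at the start of the episode above 0.03 m).
It also fails if it takes over 58 s, if anything falls off the work surface, if the arm or the gripper's body presses on something with over 40 N, if the wrist force passes 120 N, or if a joint passes its speed limit or range.

## Robot

A 6-joint arm with a two-finger parallel gripper is mounted at the origin on the work surface. World frame = base frame: x ahead of the robot, y to its left, z up, the work surface at z = 0. Lengths are in m, angles in rad, forces in N, time in s.
With the tool pointing down it reaches from about 0.25 to 0.775 m from the base axis. Payload 4 kg.
Tool frame: the origin (TCP) lies midway between the tips of the shut fingers; the grasp point (between the pads) lies 19 mm behind it; z points along the fingers, y is the direction in which the jaws open and shut (so a half turn about z gives the same grasp; the last joint's range is limited). The gripper opens to 94 mm and grips with 3 to 60 N. Pads are 16 mm wide; open, the fingers measure 119 mm over their backs; the gripper's body (75 mm by 177 mm) begins 78 mm behind the grasp point.
Start: joints at [1.243, 0.087, 1.371, -0, 1.684, -0.103], TCP at [0.123, 0.536, 0.206] pointing down, gripper open.
Joint ranges: [-3.1, 3.1], [-0.76, 2.03], [0.27, 2.55], [-1.08, 4.22], [0.17, 2.65], [-2.57, 2.57]. Speed limits (rad/s): [2.79, 2.79, 3.14, 3.14, 3.14, 3.14].

## Interface

Orientations are given as [roll, pitch, yaw] about the fixed x, y, z axes, in that order (R = Rz(yaw) Ry(pitch) Rx(roll)).
In Python, from bench import robot, cams gives the robot as it stands.
- The arm moves only by the tool step_arm, never from a script. Its argument "plan" is a list that holds one entry, the list of rows, each a list of 5 numbers: the shift along the world's x, y, z in mm, then the turn about the world's z in rad, then the opening in per cent of the stroke, from 0 (shut) to 100 (fully open). In form: [[[tx, ty, tz, turn, fingers], ...]]. A call has 1 to 8 rows; each row is the pose to reach, as a shift and turn from the pose commanded when the call began; what a row does not reach only later rows make up. A row lasts 1/12 s, in which the tool goes at most 41.7 mm and 7.16 degrees, less where a joint would pass 70% of its speed; a pose out of reach is approached as far as the arm can. A call with a gripper value outside its range is refused whole. The fingers move at their own pace and stop on an object; the grip force is fixed at half the most. Time passes only in rows, so rows that repeat a pose let the fingers close. It gives the time, the measured TCP pose, the force and the opening at its end, in the units of the state.
- robot.get_obs(): the state, without advancing time (a new reading comes with each control period).
- cams.snapshot(name): name is "scene" or "top" or "wrist"; returns a dict with "frame" (384x512x3 uint8, red, green, blue), "camera_matrix" (3x3 intrinsics, pixels), "k1" (the pictures are not rectified: a ray, as slopes to the right and down, at radius r is drawn at 1 + k1 r^2 times it, then the intrinsics apply), "origin" and "attitude" of the camera in the world; the wrist camera has in their place "T_tool_cam" (4x4, takes a point from camera to tool coordinates, whose origin is the TCP and whose axes are the flange's). Camera axes: x right, y down, z forward; pixel columns grow to the right and rows downward; lengths in m; the calibration is good to about 2 mm. A picture is of the moment at which its call begins: read the wrist's pose just before it. There is no depth.
- robot.close_job(): hands the job in, once; it reports no verdict.
The state is a dict: "time": time; "joint_positions": joint angles; "qvel": joint speeds; "joint_torque": joint torques, N m; "tool_pos": TCP position; "ee_rot": TCP orientation; "wrist_force": force on the tool from outside, world axes, zero at the start; "wrist_torque": the same for the moment, N m; "width": finger opening in m.
Only numpy, scipy, OpenCV 4.12 (cv2) and the standard library are available. Lean on these libraries where they do the work, as an engineer would, in place of code of your own. Each camera call takes 0.05 s, during which the arm holds its last target. There are 200 camera calls.

## Working session

There is one attempt and no reset: what is moved stays moved. The work goes in short steps, Python scripts to look and compute and a tool call to move; the robot and the scene stay as the last step left them, time stands still between calls to the robot, and variables do not carry over. Pictures are saved under pics/ and viewed, about 8 in all and at most 12, crops included, and the job is handed in when it is done.

Besides the shell and the picture viewer there is one more tool, called after "Call:" as name(argument=value, ...), one argument or row to a line, values as JSON. step_arm: Moves the arm, as the interface text tells. Its arguments: {"type":"object","properties":{"plan":{"type":"array"}},"required":["plan"]}

```bash
mkdir -p pics
cat > h.py <<'E'
import numpy as np, cv2
from bench import robot, cams
from scipy.spatial.transform import Rotation as R
def snap(n,f=None):
    o=robot.get_obs(); s=cams.snapshot(n); s['obs']=o
    if n=='wrist':
        T=np.eye(4);T[:3,:3]=rot(o['ee_rot']);T[:3,3]=o['tool_pos'];s['T']=T@np.array(s['T_tool_cam'])
    else:
        T=np.eye(4);T[:3,:3]=rot(s['attitude']);T[:3,3]=s['origin'];s['T']=T
    if f: cv2.imwrite('pics/'+f,s['frame'][:,:,::-1])
    return s
def rot(a):
    a=np.array(a,float)
    return a if a.shape==(3,3) else R.from_euler('xyz',a).as_matrix()
def ray(s,u,v):
    K=np.array(s['camera_matrix']);d=np.array([(u-K[0,2])/K[0,0],(v-K[1,2])/K[1,1]])
    p=d.copy()
    for _ in range(30): p=d/(1+s['k1']*(p@p))
    return s['T'][:3,3], s['T'][:3,:3]@np.array([p[0],p[1],1])
def onz(s,u,v,z):
    o,d=ray(s,u,v); return o+d*(z-o[2])/d[2]
def proj(s,P):
    q=np.linalg.inv(s['T'])@np.append(P,1);p=q[:2]/q[2];p=p*(1+s['k1']*(p@p))
    K=np.array(s['camera_matrix']);return np.array([K[0,0]*p[0]+K[0,2],K[1,1]*p[1]+K[1,2]])
E
python3 - <<'E'
from h import *
a=snap('scene','s1.png');b=snap('top','t1.png')
for s in(a,b):print(s['origin'],s['attitude'],s['camera_matrix'],s['k1'])
o=robot.get_obs();print(o)
cv2.imwrite('pics/t1b.png',cv2.resize(b['frame'][:,:,::-1],(800,600),interpolation=cv2.INTER_CUBIC))
cv2.imwrite('pics/s1b.png',cv2.resize(a['frame'][:,:,::-1],(800,600),interpolation=cv2.INTER_CUBIC))
E
```

```text
[1.27159011 0.32893174 0.90140482] [-2.31875023  0.01642367  1.93204146] [[406.0248194    0.         253.43202926]
 [  0.         406.0248194  190.95038575]
 [  0.           0.           1.        ]] -0.041538564473634465
[ 3.70445610e-01 -4.28531812e-04  1.54723205e+00] [-3.06528185  0.0240942  -1.59567211] [[493.69782567   0.         252.65061017]
 [  0.         493.69782567 187.3475928 ]
 [  0.           0.           1.        ]] -0.18428735067337107
{'time': 0.1, 'joint_positions': array([ 1.24285401e+00,  8.79112985e-02,  1.37207577e+00, -5.23095457e-06,
        1.68358750e+00, -1.03143530e-01]), 'qvel': array([-0.00032423, -0.00211619, -0.00325208,  0.00112202,  0.00118105,
        0.0005199 ]), 'joint_torque': array([ 2.27017190e-03, -3.41252375e+01, -3.03302336e+01,  7.19187339e-02,
        3.03983619e-02, -1.19717683e-04]), 'tool_pos': array([0.12247457, 0.5356971 , 0.20441858]), 'ee_rot': array([-3.13962074e+00, -1.98887783e-04,  2.91679309e+00]), 'wrist_force': array([ 0.49046366, -0.28055919,  0.08475821]), 'wrist_torque': array([ 0.03395606, -0.03557776,  0.01414481]), 'width': 0.09398211208880249}
```

View pics/t1b.png

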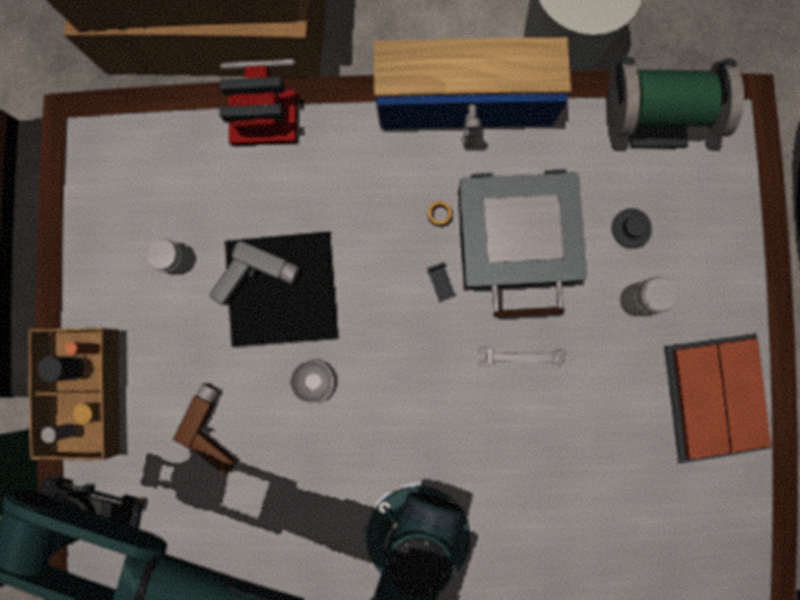

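View pics/s1b.png

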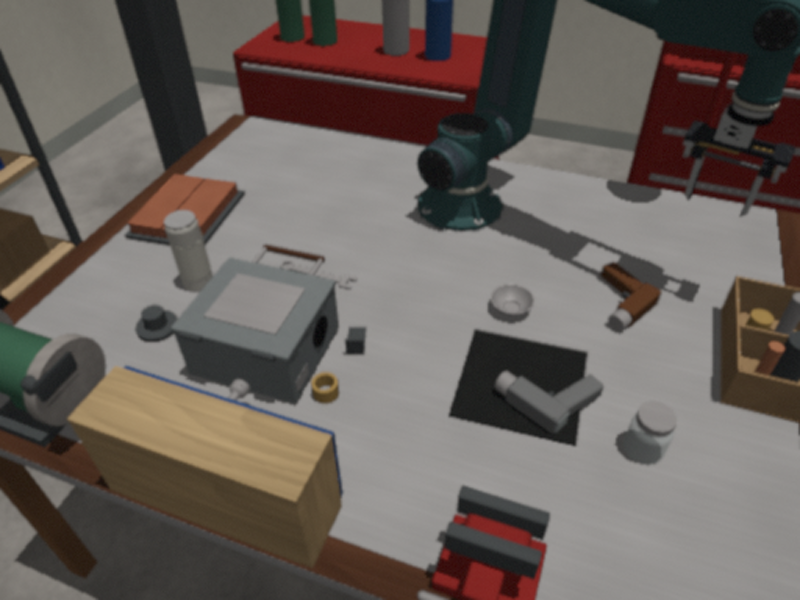

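The top view shows the grey thermometer on the mat (barrel about (240,253) to (297,272) in the 800x600 picture), and the box with its bar at (530,313). The scene view shows the sight plate at (320,331).

Run:
```python
from h import *
a=snap('scene');b=snap('top')
f=512/800
def T(u,v,z):return np.round(onz(b,u*f,v*f,z),4)
def S(u,v,z):return np.round(onz(a,u*f,v*f,z),4)
print('mat',[T(*p,.005) for p in((226,241),(330,232),(338,338),(232,346))])
print('nose',T(294,272,.025),'rear',T(238,253,.045))
g=b['frame'];hsv=cv2.cvtColor(g,cv2.COLOR_RGB2HSV)
m=np.zeros(g.shape[:2],np.uint8);m[150:196,132:196]=(g[150:196,132:196].max(2)>75)
# print grey level of thermo region
x0,y0=150,150
print(g[150:196:3,134:196:3].max(2))
print('lid corners',[T(*p,.132) for p in((460,178),(578,172),(586,282),(464,288))])
print('bar ends',T(496,314,.126),T(563,311,.126), 'S',S(265,248,.126),S(323,259,.126))
# sight via scene: dark blob
h=a['frame'].max(2);c=(h[195:230,190:220]);print(c[::2,::1])
print('bush',T(440,213,.034),'brk',T(441,282,.04),'jar',T(163,254,.09),'dish',T(314,381,.03),'can',T(657,294,.17),'wr',T(522,356,.005))
```

```text
mat [array([0.6047, 0.3766, 0.005 ]), array([0.6162, 0.162 , 0.005 ]), array([0.4014, 0.1498, 0.005 ]), array([0.39  , 0.3659, 0.005 ])]
nose [0.5346 0.2335 0.025 ] rear [0.5737 0.3425 0.045 ]
[[148 148 147 146 146 146 144 151 144 147 152 138 140 135 128  99  85  81
   64  41  34]
 [143 141 146 137  98  91  77  62  47  33  35  22  14  14  20  22  18  23
   18  22  22]
 [146 150 150 102  16  25  94 107  74  31  17  16  17  17  26  16  21  20
   16  19  11]
 [146 146 144 117  15  57 109 110 110 111  89  39  20  19  17  18  22  18
   25  13  20]
 [148 148 149 137  13  87 119 112 118 110 119 117  95  56  23  13  20  22
   23  15  23]
 [147 147 147 143  11  75 109 120 119 120 115 116 118 116 110  68  24  13
   18  23  18]
 [152 150 147 144  27  98 114 100  99 119 121 120 121 116 114 114  69  59
   20  17  21]
 [148 145 145 140  82 106 114 126  57  46  89 119 120 122 123 115 132 123
  102  28  20]
 [153 149 150 118 112 111 127  85  19  47  11  31  75 117 125  98 154 156
   95  18  18]
 [148 142 139  97 108 121 108  34  14  22  12  17  26  24  65  72 114 141
   60  20  12]
 [153 146 106 112
[... 2515 characters left out ...]
153 153 154 153 154 152]
 [ 51  56  59  58  57  58  58  58  58  59  57  48  48  44  47  52  58  61
   67  95 127 148 153 153 154 153 154 153 153 152]
 [ 53  57  57  58  58  57  58  59  58  57  58  56  57  53  53  57  59  68
  105 142 152 154 154 153 152 153 153 152 146 132]
 [ 53  57  56  59  57  59  59  59  58  59  58  58  59  57  57  57  67 106
  143 154 156 155 154 152 153 153 153 152 151 145]
 [ 58  57  57  58  61  57  59  59  58  58  59  59  59  59  59  82 125 146
  153 155 155 155 155 154 154 154 154 153 152 152]]
bush [ 0.6434 -0.0606  0.034 ] brk [ 0.5053 -0.0582  0.04  ] jar [0.5706 0.4823 0.09  ] dish [0.3173 0.1967 0.03  ] can [ 0.4615 -0.4461  0.17  ] wr [ 0.3558 -0.2172  0.005 ]
```

Run:
```python
from h import *
a=snap('scene');b=snap('top')
g=b['frame'].max(2);m=np.zeros_like(g);m[154:182,146:194]=(g[154:182,146:194]>62)*255
m=cv2.morphologyEx(m,cv2.MORPH_OPEN,np.ones((3,3),np.uint8))
m[:, :]=np.where(np.add.outer(np.arange(384)*0,np.arange(512))<157,0,m) # drop hand-grip part
# barrel upper edge: topmost pixel per column -> world at z=.045
ue=np.array([[u,np.argmax(m[:,u]>0)-.5] for u in range(160,180)]);
le=np.array([[u,383-np.argmax(m[::-1,u]>0)+.5] for u in range(164,180)])
for e in(ue,le):
    P=np.array([onz(b,u,v,.045)[:2] for u,v in e]);vx,vy,x0,y0=cv2.fitLine(P.astype(np.float32),cv2.DIST_HUBER,0,.01,.01).ravel()
    print('edge ang',np.degrees(np.arctan2(vy,vx)),x0,y0)
h=a['frame'].max(2);q=np.zeros_like(h);q[200:226,198:212]=h[200:226,198:212]<36
n,l,st,c=cv2.connectedComponentsWithStats(q);i=1+np.argmax(st[1:,4]);print(st[i],c[i],'sight',onz(a,*c[i],.075))
```

```text
edge ang 64.90824 0.57597154 0.2883007
edge ang 68.115105 0.53169805 0.2824348
[200 202  10  21 133] [204.30075188 211.96240602] sight [ 0.57233216 -0.09920003  0.075     ]
```

Call:
step_arm(
  plan=[
    [[55,-30,0,-0.12,100],[110,-60,0,-0.24,100],[165,-90,0,-0.37,100],[220,-120,0,-0.49,100],[265,-150,0,-0.62,100],[310,-180,0,-0.74,100],[350,-210,0,-0.87,100],[390,-230,0,-0.99,100]],
  ],
)

```text
time: 0.97
tool_pos: [0.412, 0.3671, 0.2056]
ee_rot: [3.141, -0.0, 1.921]
wrist_force: [0.3, 0.6, -0.6]
width: 0.0938
```

Call:
step_arm(
  plan=[
    [[33,-20,0,-0.12,100],[66,-40,0,-0.24,100],[98,-60,0,-0.37,100],[125,-78,0,-0.49,100],[139,-86,0,-0.62,100],[139,-86,0,-0.75,100],[139,-86,0,-0.75,100]],
  ],
)

```text
time: 1.55
tool_pos: [0.5506, 0.2815, 0.2048]
ee_rot: [-3.141, 0.001, 1.172]
wrist_force: [0.5, -0.6, -0.4]
width: 0.0936
```

Run:
```python
from h import *
w=snap('wrist','w1.png');print(w['obs']['tool_pos'],w['obs']['ee_rot'],w['T'][:3,3],w['camera_matrix'][0])
```

```text
[0.55057131 0.28146806 0.20475382] [-3.14087737e+00  7.78098305e-04  1.17203047e+00] [0.57593824 0.34239737 0.38501679] [302.16254081   0.         254.88813583]
```

View pics/w1.png

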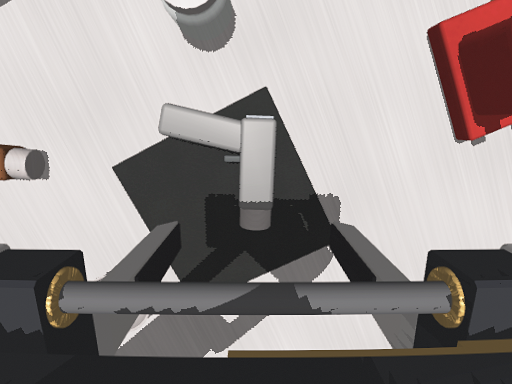

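The wrist view shows the barrel from the rear edge (258,118) to the nose end (255,230), the left edge at x≈241 and the right edge at x≈273.5. It is nearly aligned with the tool.

Run:
```python
from h import *
w=snap('wrist')
P=[onz(w,u,v,.045) for u,v in((242,120),(240,200),(275,120),(272.5,200))]
for p in P:print(p)
print('ang',[np.degrees(np.arctan2(*(P[i+1]-P[i])[1::-1])) for i in(0,2)],'w',np.linalg.norm(P[0]-P[2]))
print('rear',onz(w,258,117.5,.045),'nose',onz(w,255.5,230,.025))
```

```text
[0.56482613 0.35586723 0.045     ]
[0.52740254 0.27398414 0.045     ]
[0.59815355 0.34203701 0.045     ]
[0.56217819 0.25954441 0.045     ]
ang [np.float64(-114.56214332172009), np.float64(-113.56220838521874)] w 0.036083124742060664
rear [0.58199349 0.35160825 0.045     ] nose [0.5273152  0.22680445 0.025     ]
```

Call:
step_arm(
  plan=[
    [[1,0,-35,-0.02,100],[1,0,-70,-0.02,100],[1,0,-105,-0.02,100],[1,0,-140,-0.02,100],[1,0,-165,-0.02,100],[1,0,-180,-0.02,100],[1,0,-192,-0.02,100],[1,0,-192,-0.02,100]],
  ],
)

```text
time: 2.32
tool_pos: [0.5481, 0.2824, 0.0105]
ee_rot: [-3.138, 0.004, 1.16]
wrist_force: [-0.0, 0.2, -0.5]
width: 0.094
```

Call:
step_arm(
  plan=[
    [[0,0,0,0,0],[0,0,0,0,0],[0,0,0,0,0],[0,0,0,0,0],[0,0,0,0,0],[0,0,0,0,0],[0,0,0,0,0],[0,0,0,0,0]],
  ],
)

```text
time: 2.98
tool_pos: [0.5507, 0.2826, 0.0136]
ee_rot: [3.141, -0.0, 1.157]
wrist_force: [0.5, -0.5, -0.3]
width: 0.0442
```

Call:
step_arm(
  plan=[
    [[0,0,0,0,0],[0,0,0,0,0],[0,0,0,0,0],[0,0,8,0,0],[0,0,20,0,0],[0,0,35,0,0],[0,0,50,0,0],[0,0,50,0,0]],
  ],
)

```text
time: 3.65
tool_pos: [0.5526, 0.2838, 0.068]
ee_rot: [3.137, -0.005, 1.157]
wrist_force: [1.4, 0.4, -2.6]
width: 0.0401
```

Call:
step_arm(
  plan=[
    [[2,-20,0,0.06,0],[5,-50,0,0.13,0],[8,-80,0,0.2,0],[11,-110,0,0.27,0],[13,-140,0,0.34,0],[15,-170,0,0.4,0],[17,-192,0,0.44,0],[17,-203,0,0.44,0]],
  ],
)

```text
time: 4.32
tool_pos: [0.5673, 0.0769, 0.0631]
ee_rot: [-3.141, 0.001, 1.595]
wrist_force: [0.5, 0.6, -3.2]
width: 0.0397
```

Call:
step_arm(
  plan=[
    [[0,0,0,0,0],[0,0,0,0,0],[0,0,0,0,0]],
  ],
)

```text
time: 4.57
tool_pos: [0.5674, 0.081, 0.0633]
ee_rot: [-3.141, -0.001, 1.597]
wrist_force: [-0.4, 0.9, -2.8]
width: 0.0401
```

Run:
```python
from h import *
s=snap('scene');t=snap('top');w=snap('wrist');o=robot.get_obs();print(o['tool_pos'],o['ee_rot'],o['wrist_force'],o['width'])
A=cv2.resize(s['frame'][140:300,170:370],(500,400),interpolation=cv2.INTER_CUBIC)
B=cv2.resize(w['frame'],(500,375))
B=cv2.copyMakeBorder(B,0,25,0,0,0)[:200*2]
C=cv2.resize(t['frame'][100:220,240:390],(300,240),interpolation=cv2.INTER_CUBIC)
# sideways: scene crop, wrist
img=np.hstack([A[:, :400],B[:,50:450]])
cv2.imwrite('pics/a1.png',img[:,:,::-1])
cv2.imwrite('pics/a1t.png',cv2.resize(t['frame'][100:230,180:390],(800,495),interpolation=cv2.INTER_CUBIC)[:,:,::-1])
```

```text
[0.56744321 0.08106357 0.06343582] [-3.14156132e+00 -4.54564585e-04  1.59846041e+00] [ 0.83366456 -0.02857922 -2.00831723] 0.040174395478506465
```

View pics/a1.png

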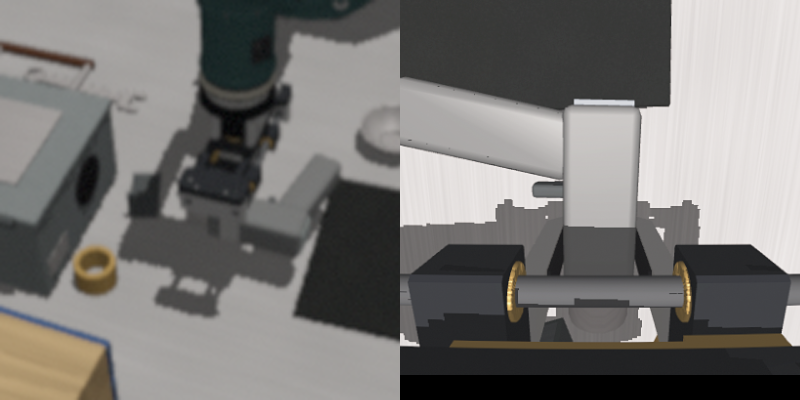

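The left half shows the held thermometer, level at a glance and facing the black sight plate at (88,180). The right half shows the barrel straight between the fingers, with its rear edge at row 107. I'll check the sag in pitch and the line to the plate numerically.

Run:
```python
from h import *
w=snap('wrist','w2.png');g=cv2.cvtColor(w['frame'],cv2.COLOR_RGB2GRAY).astype(int)
print('col259',[(v,g[v,262]) for v in range(94,116)])
for r in(120,150,180,205,220):
    d=np.abs(np.diff(g[r,200:320]));print(r,[(200+i,int(g[r,201+i]-g[r,200+i])) for i in np.where(d>25)[0]])
for v in(104,107,109.5):
    o,d=ray(w,259,v);t=(.154-o[1])/d[1];print(v,(o+d*t))
s=snap('scene')
for y in(-.094,-.099):
    o,d=ray(s,204.3,212);print(o+d*(y-o[1])/d[1])
print(w['T'][:3,3])
```

```text
col259 [(94, np.int64(57)), (95, np.int64(57)), (96, np.int64(57)), (97, np.int64(57)), (98, np.int64(57)), (99, np.int64(57)), (100, np.int64(55)), (101, np.int64(44)), (102, np.int64(190)), (103, np.int64(221)), (104, np.int64(217)), (105, np.int64(217)), (106, np.int64(221)), (107, np.int64(159)), (108, np.int64(112)), (109, np.int64(131)), (110, np.int64(152)), (111, np.int64(159)), (112, np.int64(166)), (113, np.int64(172)), (114, np.int64(180)), (115, np.int64(187))]
120 [(np.int64(216), -43), (np.int64(218), 28), (np.int64(296), -34), (np.int64(297), 36), (np.int64(298), 85)]
150 [(np.int64(217), -45), (np.int64(295), -41), (np.int64(296), 133)]
180 [(np.int64(293), -30), (np.int64(294), 26), (np.int64(295), 87)]
205 [(np.int64(201), -47), (np.int64(202), -85), (np.int64(207), 98), (np.int64(208), 36), (np.int64(216), -38), (np.int64(217), -78), (np.int64(292), -33), (np.int64(293), 71), (np.int64(294), 60)]
220 []
104 [0.56629321 0.154      0.14866249]
107 [0.56648029 0.154      0.13507848]
109.5 [0.5666833  0.154      0.12033896]
[ 0.58085748 -0.094       0.08491717]
[ 0.57269148 -0.099       0.07526446]
[0.56519633 0.14698538 0.24378025]
```

View pics/a1t.png

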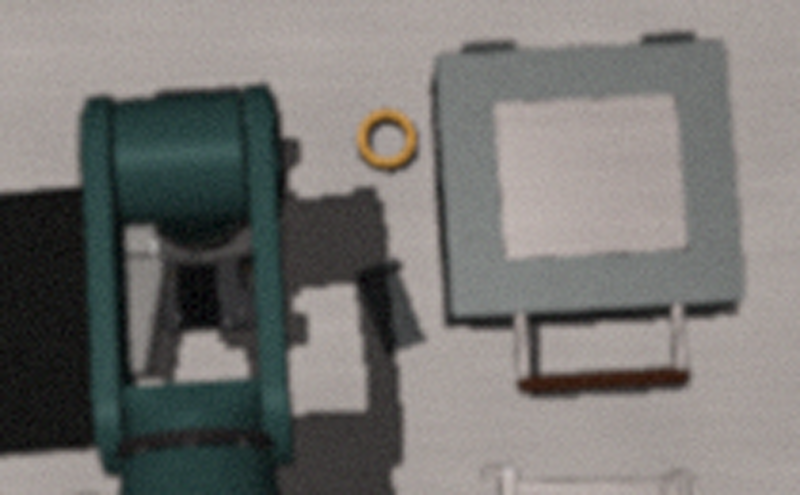

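Run:
```python
from h import *
w=snap('wrist')
f=lambda r,l,q,z:np.linalg.norm(onz(w,q,r,z)-onz(w,l,r,z))
for r,l,q in((120,217.3,298),(150,217.3,296.3),(205,217.2,293.7)):
    zs=np.linspace(.05,.14,91);k=[f(r,l,q,z) for z in zs]
    i=np.argmin(np.abs(np.array(k)-.0385));print(r,'w@.095',round(f(r,l,q,.095),4),'z',zs[i],onz(w,(l+q)/2,r,zs[i]))
```

```text
120 w@.095 0.0386 z 0.095 [0.56655808 0.15021238 0.095     ]
150 w@.095 0.0386 z 0.095 [0.56656076 0.13596589 0.095     ]
205 w@.095 0.0389 z 0.097 [0.56665329 0.10875909 0.097     ]
```

The thermometer is level, the beam is within about 5 mm of the plate centre, and the distance is about 12 cm. Holding still.

Call:
step_arm(
  plan=[
    [[0,0,0,0,0],[0,0,0,0,0],[0,0,0,0,0],[0,0,0,0,0],[0,0,0,0,0],[0,0,0,0,0],[0,0,0,0,0],[0,0,0,0,0]],
  ],
)

```text
time: 5.53
tool_pos: [0.5676, 0.0796, 0.0635]
ee_rot: [3.141, -0.0, 1.597]
wrist_force: [-0.3, -0.6, -2.9]
width: 0.0403
```

Call:
step_arm(
  plan=[
    [[0,0,0,0,0],[0,0,0,0,0],[0,0,0,0,0],[0,0,0,0,0],[0,0,0,0,0],[0,0,0,0,0],[0,0,0,0,0],[0,0,0,0,0]],
  ],
)

```text
time: 6.2
tool_pos: [0.5676, 0.0796, 0.0635]
ee_rot: [3.141, -0.0, 1.597]
wrist_force: [0.2, 0.1, -2.4]
width: 0.0397
```

Call:
step_arm(
  plan=[
    [[0,0,0,0,0],[0,0,0,0,0],[0,0,0,0,0],[0,0,0,0,0],[0,0,0,0,0],[0,0,0,0,0],[0,0,0,0,0],[0,0,0,0,0]],
  ],
)

```text
time: 6.87
tool_pos: [0.5676, 0.0796, 0.0635]
ee_rot: [3.141, -0.0, 1.597]
wrist_force: [-0.9, 0.8, -3.2]
width: 0.0402
```

Call:
step_arm(
  plan=[
    [[-2,25,0,-0.06,0],[-5,55,0,-0.13,0],[-8,85,0,-0.2,0],[-11,115,0,-0.27,0],[-13,145,0,-0.34,0],[-15,175,0,-0.4,0],[-17,195,0,-0.44,0],[-17,203,0,-0.44,0]],
  ],
)

```text
time: 7.53
tool_pos: [0.5497, 0.2857, 0.0634]
ee_rot: [-3.141, -0.001, 1.16]
wrist_force: [0.1, -0.8, -2.6]
width: 0.04
```

Call:
step_arm(
  plan=[
    [[0,0,-15,0,0],[0,0,-30,0,0],[0,0,-40,0,0],[0,0,-45,0,0],[0,0,-47,0,0],[0,0,-49,0,0],[0,0,-50,0,0],[0,0,-50,0,0]],
  ],
)

```text
time: 8.2
tool_pos: [0.5511, 0.2825, 0.0141]
ee_rot: [3.141, -0.001, 1.157]
wrist_force: [-0.4, 0.1, -2.8]
width: 0.0404
```

Call:
step_arm(
  plan=[
    [[0,0,-0.7,0,0],[0,0,-1.2,0,0],[0,0,-1.2,0,0],[0,0,-1.2,0,0]],
  ],
)

```text
time: 8.53
tool_pos: [0.5513, 0.2827, 0.0137]
ee_rot: [3.14, -0.001, 1.157]
wrist_force: [-0.3, -1.1, 3.7]
width: 0.0402
```

Call:
step_arm(
  plan=[
    [[0,0,0,0,100],[0,0,0,0,100],[0,0,0,0,100],[0,0,0,0,100],[0,0,0,0,100],[0,0,0,0,100],[0,0,0,0,100],[0,0,0,0,100]],
  ],
)

```text
time: 9.2
tool_pos: [0.5506, 0.2826, 0.0122]
ee_rot: [-3.142, 0.0, 1.157]
wrist_force: [-0.1, 0.1, -0.1]
width: 0.0898
```

Call:
step_arm(
  plan=[
    [[0,0,0,0,100],[0,0,0,0,100],[0,0,25,0,100],[0,0,60,0,100],[0,0,100,0,100],[0,0,140,0,100],[0,0,180,0,100],[0,0,220,0,100]],
  ],
)

```text
time: 9.87
tool_pos: [0.5502, 0.2825, 0.2344]
ee_rot: [3.141, -0.0, 1.157]
wrist_force: [1.0, 0.3, -0.2]
width: 0.0941
```

Run:
```python
from h import *
w=snap('wrist','w3.png');s=snap('scene');cv2.imwrite('pics/w3.png',np.hstack([cv2.resize(w['frame'],(400,300)),cv2.resize(s['frame'][190:310,260:420],(400,300),interpolation=cv2.INTER_CUBIC)])[:,:,::-1])
```

```text
(no output)
```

View pics/w3.png

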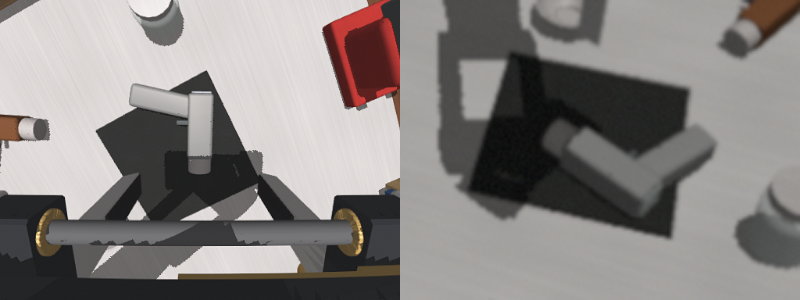

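The thermometer lies flat on the mat, released: its barrel is at (200,125) on the left and it sits on the mat on the right. Next, the bar.

Call:
step_arm(
  plan=[
    [[-6,-25,5,0.06,90],[-14,-62,10,0.12,80],[-23,-102,10,0.18,70],[-32,-142,10,0.24,60],[-41,-182,10,0.3,50],[-50,-222,10,0.36,50],[-59,-262,10,0.4,50],[-67,-300,10,0.44,50]],
  ],
)

```text
time: 10.63
tool_pos: [0.4824, -0.0192, 0.2416]
ee_rot: [-3.141, 0.0, 1.599]
wrist_force: [0.6, -0.6, -0.0]
width: 0.0478
```

Call:
step_arm(
  plan=[
    [[-9,-39,0,0,50],[-18,-78,0,0,50],[-27,-117,0,0,50],[-36,-156,0,0,50],[-43,-185,0,0,50],[-45,-197,0,0,50],[-45,-197,0,0,50],[-45,-197,0,0,50]],
  ],
)

```text
time: 11.3
tool_pos: [0.4386, -0.2139, 0.2417]
ee_rot: [-3.141, -0.002, 1.596]
wrist_force: [0.7, 0.4, -0.1]
width: 0.0472
```

Run:
```python
from h import *
w=snap('wrist','w4.png');print(w['obs']['tool_pos'],w['obs']['ee_rot'],w['obs']['width'])
```

```text
[ 0.438559  -0.2139157  0.2417226] [-3.14123123e+00 -1.60872406e-03  1.59597526e+00] 0.04720712877678106
```

View pics/w4.png

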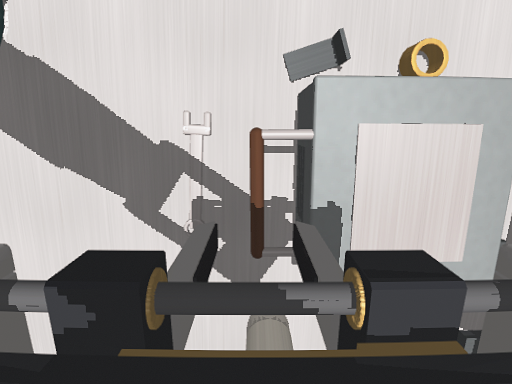

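The wrist view shows the bar vertical in the picture, from (256.5,129) to (257.5,258), between the fingers. The lid's near edge is at x≈315.

Run:
```python
from h import *
w=snap('wrist');z=.126
a=onz(w,256.5,129,z);b=onz(w,258,257,z);print(a,b,(a+b)/2,np.linalg.norm(a-b),np.arctan2(-(a-b)[0],(a-b)[1]))
print(onz(w,315,79,.132),w['obs']['tool_pos'])
```

```text
[ 0.438382   -0.14848177  0.126     ] [ 0.44366504 -0.28028559  0.126     ] [ 0.44102352 -0.21438368  0.126     ] 0.13190965103086735 0.04006121123217658
[ 0.49035073 -0.1022953   0.132     ] [ 0.4388504  -0.21322444  0.24197183]
```

Call:
step_arm(
  plan=[
    [[2,0,-20,0.01,50],[2,0,-45,0.01,50],[2,0,-70,0.01,50],[2,0,-95,0.01,50],[2,0,-115,0.01,50],[2,0,-128,0.01,50],[2,0,-135,0.01,50],[2,0,-135,0.01,50]],
  ],
)

```text
time: 12.07
tool_pos: [0.4401, -0.2123, 0.1056]
ee_rot: [-3.139, -0.002, 1.609]
wrist_force: [-0.4, -0.1, 0.1]
width: 0.047
```

Call:
step_arm(
  plan=[
    [[0,0,0,0,0],[0,0,0,0,0],[0,0,0,0,0],[0,0,0,0,0],[0,0,0,0,0],[0,0,0,0,0],[0,0,0,0,0],[0,0,0,0,0]],
  ],
)

```text
time: 12.73
tool_pos: [0.4403, -0.2147, 0.108]
ee_rot: [-3.141, 0.001, 1.606]
wrist_force: [-2.6, 1.4, 4.4]
width: 0.013
```

Call:
step_arm(
  plan=[
    [[0,0,4,0,0],[0.3,0,12.7,0,0],[1.3,0,25.5,0,0],[2.9,0,38,0,0],[5.1,0,50.7,0,0],[7.9,0.2,63,0,0],[11.4,0.3,75.4,0,0],[15.5,0.5,87.4,0,0]],
  ],
)

```text
time: 13.4
tool_pos: [0.4546, -0.2142, 0.1944]
ee_rot: [-3.137, -0.0, 1.606]
wrist_force: [-3.0, -3.0, -2.7]
width: 0.0129
```

Call:
step_arm(
  plan=[
    [[4.6,0.2,11.9,0,0],[9.9,0.4,23.5,0,0],[15.7,0.6,34.9,0,0],[22.1,0.8,45.9,0,0],[29,1,56.6,0,0],[36.5,1.2,66.9,0,0],[44.5,1.5,76.9,0,0],[51,1.7,84,0,0]],
  ],
)

```text
time: 14.07
tool_pos: [0.5035, -0.2126, 0.2807]
ee_rot: [-3.133, 0.001, 1.604]
wrist_force: [-11.4, -1.5, 6.1]
width: 0.013
```

Call:
step_arm(
  plan=[
    [[4,0,5,0,0],[7,0,8,0,0],[8,0,9,0,0],[8,0,9,0,0],[8,0,9,0,0],[8,0,9,0,0],[8,0,9,0,0],[8,0,9,0,0]],
  ],
)

```text
time: 14.73
tool_pos: [0.5114, -0.2124, 0.2898]
ee_rot: [-3.135, 0.0, 1.605]
wrist_force: [-10.4, -0.5, 5.1]
width: 0.013
```

Run:
```python
from h import *
o=robot.get_obs();print({k:np.round(o[k],3) for k in('time','tool_pos','qvel','wrist_force','wrist_torque','width')})
s=snap('scene');w=snap('wrist')
cv2.imwrite('pics/e1.png',np.hstack([cv2.resize(s['frame'][110:290,80:320],(400,300),interpolation=cv2.INTER_CUBIC),cv2.resize(w['frame'],(400,300))])[:,:,::-1])
```

```text
{'time': np.float64(14.733), 'tool_pos': array([ 0.511, -0.212,  0.29 ]), 'qvel': array([ 0.001, -0.001, -0.   , -0.001,  0.   ,  0.001]), 'wrist_force': array([-10.391,  -0.457,   5.085]), 'wrist_torque': array([-0.169,  2.205, -0.004]), 'width': np.float64(0.013)}
```

View pics/e1.png

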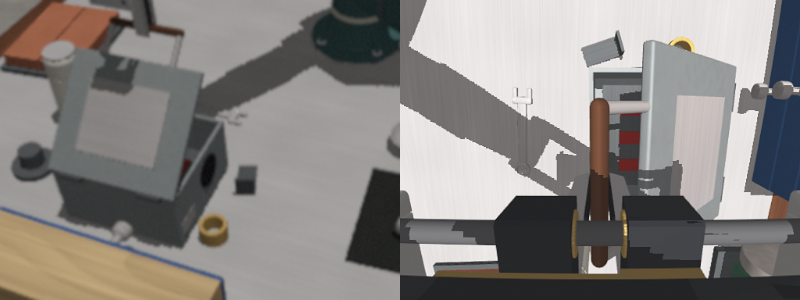

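The lid is open at about 45° with the bar between the fingers. The bar's far end is at (600,98) and its near end at (599,266) in the right half. I'll check the lid angle from the bar's height.

Run:
```python
from h import *
w=snap('wrist');f=1.28
for z in(.29,.3,.309,.32):
    a=onz(w,199.5*f,98*f,z);b=onz(w,198.5*f,267*f,z);print(z,np.linalg.norm(a-b),(a+b)/2)
t=snap('top');print([np.round(onz(t,u*.64,v*.64,.045),3) for u,v in((238,253),)])
```

```text
0.29 0.14618996875292498 [ 0.51113143 -0.21828589  0.29      ]
0.3 0.13806952942225517 [ 0.5110653  -0.21428463  0.3       ]
0.309 0.13076113402465234 [ 0.51100577 -0.21068349  0.309     ]
0.32 0.12182865076091559 [ 0.51093302 -0.20628209  0.32      ]
[array([0.574, 0.343, 0.045])]
```

Call:
step_arm(
  plan=[
    [[-1,0,0,0,0],[-1,0,0,0,0],[-1,0,0,0,0],[-1,0,0,0,0]],
  ],
)

```text
time: 15.27
tool_pos: [0.5109, -0.2124, 0.2893]
ee_rot: [-3.136, 0.0, 1.605]
wrist_force: [-8.9, 0.3, 5.2]
width: 0.0131
```

Call:
step_arm(
  plan=[
    [[0,0,0,0,0],[0,0,0,0,0],[0,0,0,0,0],[0,0,0,0,0],[0,0,0,0,0],[0,0,0,0,0],[0,0,0,0,0],[0,0,0,0,0]],
  ],
)

```text
time: 15.93
tool_pos: [0.5109, -0.2124, 0.2893]
ee_rot: [-3.136, 0.0, 1.605]
wrist_force: [-9.1, -0.2, 5.0]
width: 0.0131
```

```bash
python3 -c "
from h import *
o=robot.get_obs();print(o['tool_pos'],o['wrist_force'],o['width'],abs(o['qvel']).max());print(robot.close_job())"
```

```text
[ 0.51092108 -0.21240437  0.28928128] [-9.12810754 -0.15471772  4.97571145] 0.01308402745767127 0.0014078018853718138
the job is handed in; nothing more can be done
None
```

The job is done and handed in at about 16 s of the 58 s allowed; no verdict was reported.

- **Aiming:** With the lid shut, I held the thermometer level about 12 cm from the sight plate. The beam was within about 5 mm of the plate's centre and close to square. It stayed still for more than 2 s.
- **Laying back:** I put the thermometer back flat on the mat and let go; the wrist and scene views afterwards showed it lying there.
- **Lid:** I gripped the bar near its middle and raised the lid along its arc. It is still held there and the arm is at rest.
- **Last checks:**
  - **Lid angle:** The gripper's rise gives 0.79 rad and the bar's height in the wrist picture gives 0.79. The gripper's forward travel gives about 0.77. All are within the tolerance.
  - **Finger opening:** 13 mm on the 14 mm bar.
  - **Sideways force:** About 9 N remains along x from a small mismatch with the arc. I moved back 1 mm, but that only reduced it slightly from 10 N.
- **Bystanders:** No contact showed in the force readings. I did not re-measure their positions at the end.

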